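# Free the seized latch of a backlight driver box

## Task

The rusty wing latch on the backlight driver box has seized: work it free by rocking it gently back and forth, never forcing it hard enough to shear its stud, and turn it anticlockwise all the way to its open stop so that it lines up with the slot in the cover. Then lift the teal cover off over the wing by its black rib and lay it flat in the middle of the black rubber mat, without dropping it and without shifting the other things on the bench.

Things in the scene. Friction and masses are not known exactly. Their poses are not given: they have to be found in the camera images.
- housing: White steel driver box fixed to the bench, 224 x 134 x 67 mm (x, y, z), closed by the teal cover, which lies inside its 5 mm wide rim with 4 mm play each side. Origin under its centre, z up, x along its long side towards the end with the latch. The vertical latch axis is at x = +68 mm, y = 0.
- latch (a joint): Angle of the wing latch on its stud, rad, positive anticlockwise from above (undoing); starts in -0.06 to 0.06. Friction 0.06 N m. Seized, it turns less than 0.35 rad either side of 0, then binds. Each time it is turned right up to the bind and then back until it binds, it goes further; after a few such swings it is free and turns to its open stop at 1.15 (wing along the box's x).
- wing (a point): Middle of the wing: a rust-brown upright slab 44 mm long (this point's x), 14 mm thick (y), with a white line along its top. The point is on the latch axis, 94 mm above the bench; the wing reaches from 71 to 104 mm above the bench, 3 mm clear of the cover. z up; the axes turn with the wing.
- stud (a joint): Elastic twist of the stud carrying the latch, rad, 0 at rest, positive anticlockwise. A spring of 2.5 N m per rad, so it shows the torque on the wing; it shears at 0.10 rad either way (0.25 N m). Friction alone gives about 0.024 rad; 0.045 rad (0.11 N m) means that the latch binds.
- cover: Loose teal cover plate, 206 x 116 x 6 mm, 0.25 kg, lying in the rim of the box with its underside 62 mm above the bench. Origin under its centre, x along its long side towards the slot, z up. A slot 54 mm long (along x) and 23 mm wide, centred at x = +68 mm, lets the wing through only when the wing lies along x. It must rise at least 45 mm to clear the wing.
- rib (a point): Grip point on the black upright rib over the middle of the cover: 44 mm long (along x of this point, the cover's x), 12 mm thick (y), 34 mm high above the plate's top. The point is 28 mm above the cover's underside, 12 mm below the rib's top, straight over the cover's centre of mass.
- mat: Black rubber mat fixed on the bench, 270 x 180 x 4 mm. Origin under its centre, x along its long side, top 4 mm above the bench.
- meter: Red and black hand meter, 150 x 80 x 40 mm, loose, to be left alone. Origin under its centre.
- driver: Screwdriver lying on the bench, loose, to be left alone.
- flask: Green drinking flask, 64 mm across, 190 mm high, loose, to be left alone. Origin under its centre.
- lens_cup: Small white cup, 76 mm across, 50 mm high, loose, to be left alone. Origin under its centre.
There are look-alikes about, which are no part of the job. What is meant by the cover is not pink, and is the larger of those in its own colour.

How it is judged:
On the way, in this order (a step that is already met when the one before it is completed fails the run):
1. the latch has broken free (turned past 0.6 rad) with the cover still in place (value of joint latch above 0.6 rad and z of cover in the frame of housing below 0.075 m), for 0.1 s.
2. the latch is turned to its open stop (past 1.08 rad) (value of joint latch above 1.08 rad), for 0.1 s.
At the end, for the whole second after the job is handed in: The cover lies flat (within 0.08 rad), right way up and at rest on the mat, its centre within 45 mm of the mat's centre, and the latch is still open (over 1.0 rad) (horizontal distance between cover and mat below 0.045 m and height (world z) of cover between 0 and 0.009 m and angle between cover's own z axis and vertical below 0.08 rad and linear speed of cover below 0.02 m/s and value of joint latch above 1 rad); the robot touches nothing.
It fails at once if the stud of the latch twists past 0.10 rad (0.25 N m): sheared (value of joint stud above 0.1 rad or value of joint stud below -0.1 rad).
It fails at once if the cover is dropped or thrown (over 0.7 m/s while not held) (linear speed of cover above 0.7 m/s and contact force between the fingers and cover below 0.1 N).
It fails at once if a bystander is shifted by more than 20 mm (distance of any of meter, driver, flask, lens_cup from where it was at the start of the episode above 0.02 m).
It also fails if it takes over 72 s, if anything falls off the work surface, if the arm or the gripper's body presses on something with over 40 N, if the wrist force passes 120 N, or if a joint passes its speed limit or range.

## Robot

A 6-joint arm with a two-finger parallel gripper is mounted at the origin on the work surface. World frame = base frame: x ahead of the robot, y to its left, z up, the work surface at z = 0. Lengths are in m, angles in rad, forces in N, time in s.
With the tool pointing down it reaches from about 0.35 to 0.775 m from the base axis. Payload 7.3 kg.
Tool frame: the origin (TCP) lies on the centre line of the jaws, within the pads' length; the fingertips stand 14 mm ahead of it and the grasp point (between the pads) lies 5 mm behind it; z points along the fingers, y is the direction in which the jaws open and shut (so a half turn about z gives the same grasp; the last joint's range is limited). The gripper opens to 92 mm and grips with 3 to 60 N. Pads are 19 mm wide; open, the fingers measure 130 mm over their backs; the gripper's body (75 mm by 190 mm) begins 47 mm behind the grasp point.
Start: joints at [1.02, 0.342, 1.524, -0, 1.275, -0.146], TCP at [0.207, 0.483, 0.241] pointing down, gripper open.
Joint ranges: [-2.53, 2.53], [-0.77, 2.02], [0.04, 2.7], [-1, 4.14], [0.28, 2.66], [-3.11, 3.11]. Speed limits (rad/s): [2.57, 2.57, 3.14, 3.14, 3.14, 3.14].

## Interface

Orientations are given as [roll, pitch, yaw] about the fixed x, y, z axes, in that order (R = Rz(yaw) Ry(pitch) Rx(roll)).
In Python, from cell import telemetry, cams, robot gives the robot as it stands.
- The arm moves only by the tool servo_tool, never from a script. Its argument "targets" is text: rows parted by semicolons, each of 4 numbers parted by spaces: the shift along the tool's x, y, z in mm, then the turn about the tool's z in rad. In form: x y z yaw; .... A call has 1 to 20 rows; each row shifts and turns the pose as measured when the row begins, along the tool's axes as they then stand; what a row does not reach is not made up. A row lasts 1/8 s, in which the tool goes at most 62.5 mm and 10.7 degrees, less where a joint would pass 70% of its speed; a pose out of reach is approached as far as the arm can. A call with a gripper value outside its range is refused whole. "hand" is the opening, from 0 (shut) to 1 (fully open), set as the call begins (left out, the last holds). The fingers move at their own pace and stop on an object; "squeeze" is the grip in N (left out, the last holds). Time passes only in rows, so rows that do not move let the fingers close. It gives the time, the measured TCP pose, the force and the opening at its end, in the units of the state.
- telemetry.observe(): the state, without advancing time (a new reading comes with each control period).
- cams.read_camera(name): name is "scene" or "top"; returns a dict with "color" (384x512x3 uint8, red, green, blue), "K" (3x3 intrinsics, pixels), "R" (3x3) and "t" (3): a world point X has camera coordinates R X + t. Camera axes: x right, y down, z forward; pixel columns grow to the right and rows downward; lengths in m; the calibration is good to about 2 mm. A picture is of the moment at which its call begins. There is no depth.
- robot.hand_in(): hands the job in, once; it reports no verdict.
Trained networks look in a picture, given as the dict that the camera call returned (one of the last four; its "shot" number tells which), for a name from the list of things; names that differ only in an ending like _2 or _b are one class to them, and where a whole thing is asked for, a point or a joint stands for the part that bears it (a point fixed in the world has none). Each returns a list of dicts, best first, with "score" (0 to 1); they miss things now and then, are a little off and sometimes report something else, mostly with a low value. They report only what shows in the picture. A call takes as long as a camera call. They do not tell look-alikes from the thing itself.
- cams.cut_out(picture, query): "region" (384x512 bool, what is visible of it) and "extent" ([centre column, centre row, width, height] in pixels, round what is visible of it).
The state is a dict: "time": time; "qpos": joint angles; "qvel": joint speeds; "joint_efforts": joint torques, N m; "tool_pos": TCP position; "tool_rot": TCP orientation; "contact_force": force on the tool from outside, world axes, zero at the start; "torque": the same for the moment, N m; "opening": finger opening in m.
Only numpy, scipy, OpenCV 4.12 (cv2) and the standard library are available. Lean on these libraries where they do the work, as an engineer would, in place of code of your own. Each camera call takes 0.05 s, during which the arm holds its last target.

## Working session

There is one attempt and no reset: what is moved stays moved. The work goes in short steps, Python scripts to look and compute and a tool call to move; the robot and the scene stay as the last step left them, time stands still between calls to the robot, and variables do not carry over. Pictures are saved under pics/ and viewed, and the job is handed in when it is done.

Besides the shell and the picture viewer there is one more tool, called in YAML: its name, and indented under it one key for each argument. servo_tool: Moves the arm, as the interface text tells. Its arguments: {"type":"object","properties":{"targets":{"type":"string"},"hand":{"type":"number"},"squeeze":{"type":"number"}},"required":["targets"]}

```bash
mkdir -p pics; ls
python3 - <<'E'
from cell import telemetry, cams, robot
import cv2, numpy as np
print(telemetry.observe())
for n in ["scene","top"]:
    p=cams.read_camera(n)
    cv2.imwrite(f"pics/{n}0.png",cv2.cvtColor(p["color"],cv2.COLOR_RGB2BGR))
    print(n,p["K"].tolist(),p["R"].tolist(),p["t"].tolist())
    for q in ["housing","latch","wing","cover","rib","mat","meter","driver","flask","lens_cup"]:
        print(q,[(round(d["score"],2),np.round(d["extent"]).tolist()) for d in cams.cut_out(p,q)])
E
```

```text
pics
{'time': 0.0, 'qpos': array([ 1.02000763e+00,  3.42755463e-01,  1.52503303e+00,  1.43934049e-05,
        1.27537877e+00, -1.45993261e-01]), 'qvel': array([-1.39322685e-05,  8.36365339e-04, -1.21469776e-03,  6.62948425e-05,
       -9.72642938e-04,  1.41062216e-04]), 'joint_efforts': array([-6.27962090e-04, -4.31254363e+01, -2.44211894e+01,  7.16717751e-02,
        5.62960468e-02, -1.46898501e-04]), 'tool_pos': array([0.20652919, 0.48225019, 0.24002236]), 'tool_rot': array([-3.14003680e+00, -2.42682516e-04,  2.73679283e+00]), 'contact_force': array([-0.20572127, -0.09543054, -0.45488413]), 'torque': array([0.01995073, 0.02075757, 0.01621761]), 'opening': 0.09209983803158701}
scene [[425.0932539396415, 0.0, 261.95372011076955], [0.0, 425.0932539396415, 191.41805987275296], [0.0, 0.0, 1.0]] [[0.7002400688005654, 0.7137839104466311, -0.013280633783616276], [0.5883963539881691, -0.5875668897302828, -0.5554771648826897], [-0.4042939235996608, 0.38115309165766587, -0.8314257297318831]] [-0.37547763191403083, -0.30696801058103024, 1.7043427765931571]
housing [(0.72, [224.0, 230.0, 73.0, 
[... 757 characters left out ...]
.14042157767030325, -0.016055078966922456, -0.9899616229753296]] [-0.046619775527808924, 0.5582724894766518, 1.4608453534368668]
housing [(0.66, [295.0, 199.0, 44.0, 63.0])]
latch [(0.45, [299.0, 178.0, 13.0, 7.0])]
wing [(0.52, [298.0, 175.0, 9.0, 7.0])]
cover [(0.84, [289.0, 259.0, 38.0, 40.0]), (0.69, [352.0, 250.0, 60.0, 49.0]), (0.63, [297.0, 194.0, 35.0, 56.0])]
rib [(0.84, [292.0, 264.0, 35.0, 41.0]), (0.79, [352.0, 254.0, 60.0, 51.0]), (0.61, [295.0, 198.0, 36.0, 63.0])]
mat [(0.72, [209.0, 201.0, 62.0, 82.0])]
meter [(0.98, [240.0, 133.0, 39.0, 23.0])]
driver [(0.64, [324.0, 133.0, 15.0, 34.0])]
flask [(0.97, [376.0, 198.0, 32.0, 23.0])]
lens_cup [(0.58, [123.0, 184.0, 19.0, 23.0])]
```

Run:
```python
import cv2
a=cv2.imread("pics/top0.png")[90:320,90:430]; cv2.imwrite("pics/top0c.png",cv2.resize(a,None,fx=2.3,fy=2.3,interpolation=cv2.INTER_CUBIC))
a=cv2.imread("pics/scene0.png")[90:350,80:400]; cv2.imwrite("pics/scene0c.png",cv2.resize(a,None,fx=2.3,fy=2.3,interpolation=cv2.INTER_CUBIC))
```

```text
(no output)
```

View pics/top0c.png

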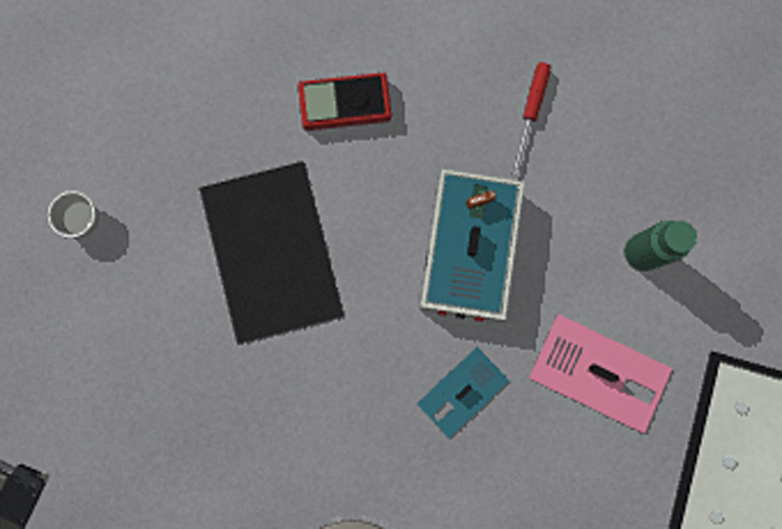

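View pics/scene0c.png

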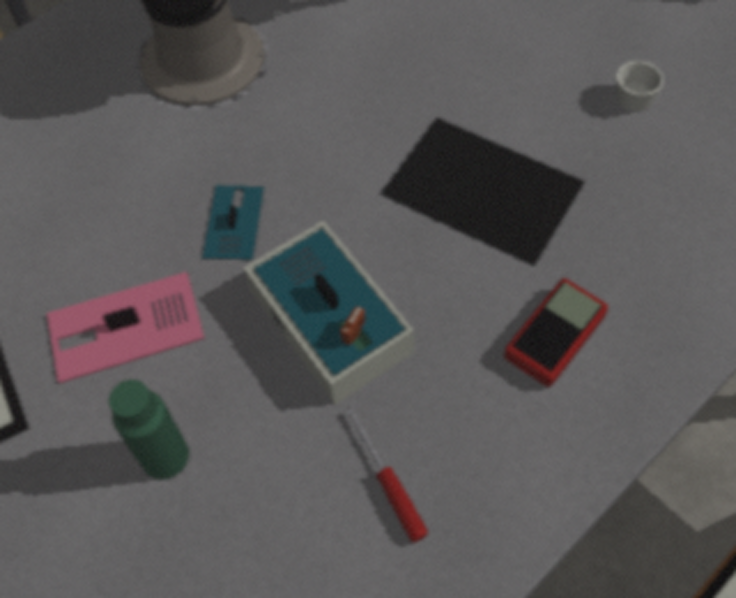

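The look-alikes, in top-camera pixels: the teal cover in the white box (297,195), a small teal plate on the bench (289,259) and a pink plate (352,252). The larger teal one in the box is the cover. The mat is at (209,201). Next is a close crop to check this.

```bash
cat > h.py <<'E'
import numpy as np, cv2
def ray(p,u,v,z):
    K,R,t=p["K"],np.array(p["R"]),np.array(p["t"])
    d=R.T@np.linalg.inv(K)@np.array([u,v,1.]); c=-R.T@t
    return c+d*(z-c[2])/d[2]
def proj(p,X):
    x=np.array(p["R"])@np.array(X)+p["t"]; y=np.array(p["K"])@x; return y[:2]/y[2]
def save(p,name,box,f):
    u0,v0,u1,v1=box
    a=cv2.cvtColor(p["color"],cv2.COLOR_RGB2BGR)[v0:v1,u0:u1]
    cv2.imwrite("pics/"+name,cv2.resize(a,None,fx=f,fy=f,interpolation=cv2.INTER_CUBIC))
E
python3 - <<'E'
from cell import cams
from h import *
import pickle
P={n:cams.read_camera(n) for n in["top","scene"]}
pickle.dump(P,open("P0.pkl","wb"))
save(P["top"],"t1.png",(265,155,330,235),7)
save(P["scene"],"s1.png",(180,180,265,270),6.5)
# fit rects: mat
p=P["top"]
m=[d for d in cams.cut_out(p,"mat")][0]["region"]
c=cv2.findContours(m.astype(np.uint8),0,2)[0]; c=max(c,key=cv2.contourArea)[:,0]
w=np.array([ray(p,u,v,.004)[:2] for u,v in c],np.float32)
print("mat",cv2.minAreaRect(w))
for nm,z in(("housing",.067),("cover",.068),("cover",.001)):
  for d in cams.cut_out(p,nm):
    c=cv2.findContours(d["region"].astype(np.uint8),0,2)[0]; c=max(c,key=cv2.contourArea)[:,0]
    w=np.array([ray(p,u,v,z)[:2] for u,v in c],np.float32)
    print(nm,z,d["extent"],cv2.minAreaRect(w))
E
```

```text
mat ((0.5399903059005737, 0.144039586186409), (0.2722405791282654, 0.1833554208278656), 15.000422477722168)
housing 0.067 [295.4, 197.6, 49.4, 67.0] ((0.5446547269821167, -0.18195408582687378), (0.13683629035949707, 0.2320641428232193), 81.77783966064453)
cover 0.068 [350.9, 250.4, 63.4, 52.5] ((0.3472476005554199, -0.3836830258369446), (0.20030175149440765, 0.11664019525051117), 64.13121795654297)
cover 0.068 [295.6, 196.3, 38.9, 59.3] ((0.5490438342094421, -0.18392565846443176), (0.12147960066795349, 0.2102532833814621), 81.1198959350586)
cover 0.068 [291.5, 258.9, 43.7, 38.9] ((0.3148186504840851, -0.1700681447982788), (0.07791051268577576, 0.13166092336177826), 45.00876998901367)
cover 0.001 [350.9, 250.4, 63.4, 52.5] ((0.34720903635025024, -0.40060269832611084), (0.20951074361801147, 0.12200285494327545), 64.13129425048828)
cover 0.001 [295.6, 196.3, 38.9, 59.3] ((0.5582830309867859, -0.19166135787963867), (0.12706473469734192, 0.2199198603630066), 81.1198959350586)
cover 0.001 [291.5, 258.9, 43.7, 38.9] ((0.31328919529914856, -0.1771666705608368), (0.08149250596761703, 0.13771413266658783), 45.00873947143555)
```

View pics/t1.png

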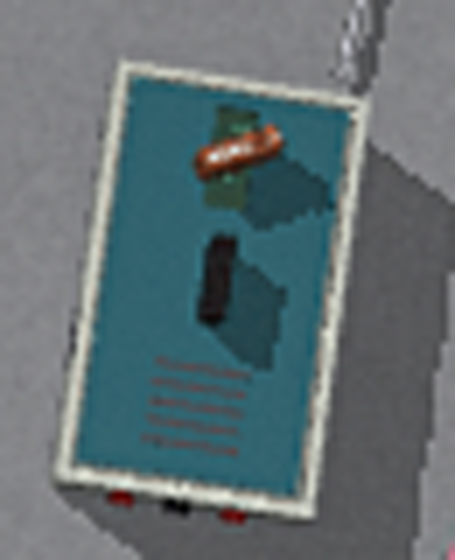

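View pics/s1.png

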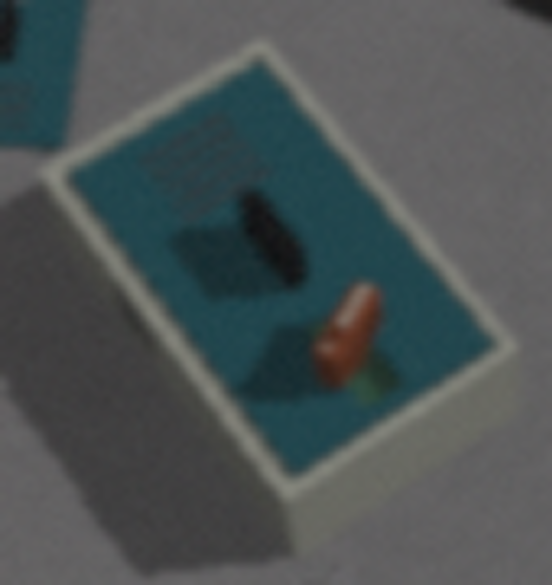

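The crop confirms the choice: in the white box, a teal plate with the rib at crop (217,280) and the rust-brown wing at crop (240,150) crossing the slot. Now I'll compute the positions from the corners in both views.

Run:
```python
from h import *
import pickle
from scipy.optimize import least_squares
P=pickle.load(open("P0.pkl","rb"));T,S=P["top"],P["scene"]
t=lambda a:np.array(a)/7-.5+.5/7+[265,155]
s=lambda a:np.array(a)/6.5-.5+.5/6.5+[180,180]
tc=[(122,62),(370,100),(313,517),(57,480)]
sc=[(515,345),(290,495),(45,172),(262,40)]
loc=[(.112,.067),(.112,-.067),(-.112,-.067),(-.112,.067)]
def model(q,l,z):
    c,s_=np.cos(q[2]),np.sin(q[2]);return [q[0]+c*l[0]-s_*l[1],q[1]+s_*l[0]+c*l[1],z]
def res(q,w=(1,1)):
    r=[]
    for a,b,l in zip(tc,sc,loc):
        X=model(q,l,.067)
        r+=list(w[0]*(proj(T,X)-t(a)))+list(w[1]*(proj(S,X)-s(b)))
    return r
for w in((1,1),(1,0),(0,1)):
    o=least_squares(res,[.55,-.18,-.14],args=(w,));print("box",w,o.x,np.round(o.fun,1).tolist())
q=least_squares(res,[.55,-.18,-.14]).x
print("latch axis",model(q,(.068,0),.104),"centre",q)
# wing top line, rib top in views
print("wing top T", ray(T,*t((240,148)),.104), "ends",ray(T,*t((200,158)),.104),ray(T,*t((281,133)),.104))
print("rib top T", ray(T,*t((218,278)),.102),ray(T,*t((225,238)),.102),ray(T,*t((211,320)),.102))
print("wing S",ray(S,*s((350,318)),.104),ray(S,*s((330,352)),.104),ray(S,*s((368,290)),.104))
print("rib S",ray(S,*s((270,232)),.102),ray(S,*s((245,198)),.102),ray(S,*s((297,270)),.102))
print("latch axis pred px T",(proj(T,model(q,(.068,0),.104))-[265,155])*7,"S",(proj(S,model(q,(.068,0),.104))-[180,180])*6.5, "rib",(proj(T,[q[0],q[1],.102])-[265,155])*7,(proj(S,[q[0],q[1],.102])-[180,180])*6.5)
```

```text
box (1, 1) [ 0.54733855 -0.18676583 -0.14089489] [0.1, 0.2, 1.2, -0.0, 0.4, 0.3, 0.0, 0.4, 0.5, 0.6, -0.3, -0.3, 0.6, 0.2, 0.7, -0.4]
box (1, 0) [ 0.54847176 -0.18535458 -0.14373   ] [-0.2, -0.2, 0.0, 0.0, 0.1, 0.0, 0.0, 0.0, 0.0, 0.3, 0.0, -0.0, 0.1, -0.2, 0.0, -0.0]
box (0, 1) [ 0.5464423  -0.18782251 -0.13791472] [0.0, 0.0, 0.8, -0.1, 0.0, 0.0, -0.3, 0.5, 0.0, 0.0, -0.7, -0.2, 0.0, 0.0, 0.2, -0.3]
latch axis [np.float64(0.6146647223811019), np.float64(-0.19631501668857695), 0.104] centre [ 0.54733855 -0.18676583 -0.14089489]
wing top T [ 0.61596411 -0.19373152  0.104     ] ends [ 0.61044474 -0.17311157  0.104     ] [ 0.62411739 -0.214915    0.104     ]
rib top T [ 0.54857649 -0.18242767  0.102     ] [ 0.56933195 -0.1860849   0.102     ] [ 0.52687749 -0.17878277  0.102     ]
wing S [ 0.61499015 -0.19703376  0.104     ] [ 0.62171746 -0.21573113  0.104     ] [ 0.60988126 -0.18090796  0.104     ]
rib S [ 0.55238881 -0.19203758  0.102     ] [ 0.52955811 -0.18799651  0.102     ] [ 0.5771574  -0.19679441  0.102     ]
latch axis pred px T [242.02411415 147.55676443] S [347.91672739 313.86439614] rib [223.47196757 277.50993918] [268.53192669 216.14024729]
```

```bash
cat >> h.py <<'E'
def delta(x,y,z,yaw=None):
    from cell import telemetry
    from scipy.spatial.transform import Rotation as Ro
    o=telemetry.observe(); R=Ro.from_euler("xyz",o["tool_rot"]).as_matrix()
    d=R.T@(np.array([x,y,z])-o["tool_pos"])*1000
    dy=None if yaw is None else -((yaw-o["tool_rot"][2]+np.pi/2)%np.pi-np.pi/2)
    print("t",round(o["time"],2),"pos",np.round(o["tool_pos"],4),"rot",np.round(o["tool_rot"],3),"q6",round(o["qpos"][5],2),"F",np.round(o["contact_force"],2),"M",np.round(o["torque"],3),"op",round(o["opening"],4))
    print("tool delta mm",np.round(d,1),"tool yaw",dy)
def st():
    delta(0.615,-.1955,.089)
E
python3 - <<'E'
from h import *
import pickle
P=pickle.load(open("P0.pkl","rb"));T=P["top"]
print("flask base approx",ray(T,376,205,.1)); print("driver tip",ray(T,315,166,.003))
delta(.615,-.195,.20,1.86)
E
```

```text
flask base approx [ 0.51395947 -0.4709526   0.1       ]
driver tip [ 0.67413423 -0.26917686  0.003     ]
t 1.4 pos [0.2068 0.4826 0.2407] rot [3.142 0.    2.737] q6 -0.15 F [0.94 0.79 0.15] M [ 0.013 -0.035 -0.024] op 0.0916
tool delta mm [-642.1 -462.    40.7] tool yaw 0.8767628539594619
```

servo_tool:
  targets: "-46 -33 0 0;-46 -33 0 0;-46 -33 0 0;-46 -33 0 0;-46 -33 0 0;-46 -33 0 0;-46 -33 0 0;-46 -33 0 0;-46 -33 0 0;-46 -33 0 0;-46 -33 0 0;-46 -33 0 0;-46 -33 0 0"
  hand: 0.45
  squeeze: 15

```text
time: 3.02
tool_pos: [0.6002, -0.1629, 0.2425]
tool_rot: [3.135, 0.006, 2.744]
contact_force: [-0.1, 1.0, 0.1]
opening: 0.0409
```

```bash
python3 -c "
from h import *
delta(.615,-.1955,.16,1.86)"
```

```text
t 3.02 pos [ 0.6002 -0.1629  0.2425] rot [3.135 0.006 2.744] q6 -1.57 F [-0.09  0.99  0.1 ] M [ 0.013 -0.084 -0.018] op 0.0409
tool delta mm [-25.8 -24.8  82.5] tool yaw 0.8835723208538948
```

servo_tool:
  targets: "0 0 0 0.177;0 0 0 0.177;0 0 0 0.177;0 0 0 0.177;0 0 0 0.177;0 0 0 0"

```text
time: 3.78
tool_pos: [0.6013, -0.1684, 0.2394]
tool_rot: [3.136, -0.003, 1.826]
contact_force: [0.3, 0.2, -0.4]
opening: 0.0413
```

```bash
python3 -c "
from h import *
delta(.615,-.1955,.14,1.86)"
```

```text
t 3.77 pos [ 0.6013 -0.1684  0.2394] rot [ 3.136e+00 -3.000e-03  1.826e+00] q6 -0.65 F [ 0.28  0.21 -0.42] M [-0.013  0.083 -0.026] op 0.0413
tool delta mm [-29.9   5.8  99.3] tool yaw -0.03388349571792082
```

servo_tool:
  targets: "-15 3 0 -0.02;-15 3 0 -0.01;0 0 30 0;0 0 30 0;0 0 30 0;0 0 0 0"

```text
time: 4.53
tool_pos: [0.6183, -0.2018, 0.1472]
tool_rot: [3.134, 0.001, 1.878]
contact_force: [-0.7, 0.5, 0.8]
opening: 0.0408
```

Run:
```python
from h import *
from cell import cams
delta(.615,-.1955,.089,1.86)
p=cams.read_camera("top");save(p,"t2.png",(250,130,350,230),6)
p=cams.read_camera("scene");save(p,"s2.png",(180,150,280,270),5)
```

```text
t 4.53 pos [ 0.6183 -0.2018  0.1472] rot [3.134e+00 1.000e-03 1.878e+00] q6 -0.74 F [-0.67  0.51  0.76] M [-0.055  0.02   0.055] op 0.0408
tool delta mm [ 7.1 -1.7 58.2] tool yaw 0.017990838158185918
```

View pics/s2.png

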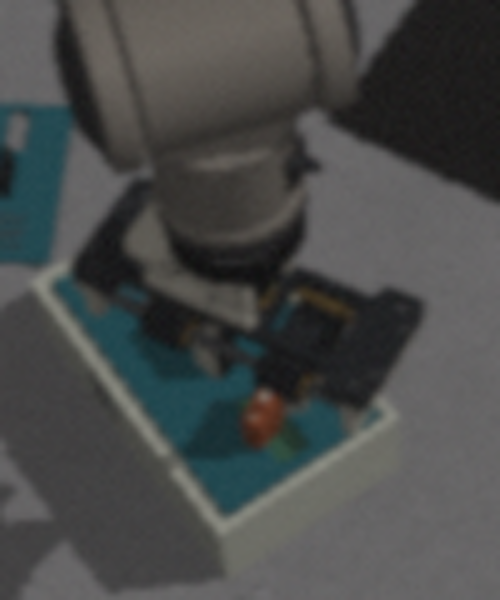

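View pics/t2.png

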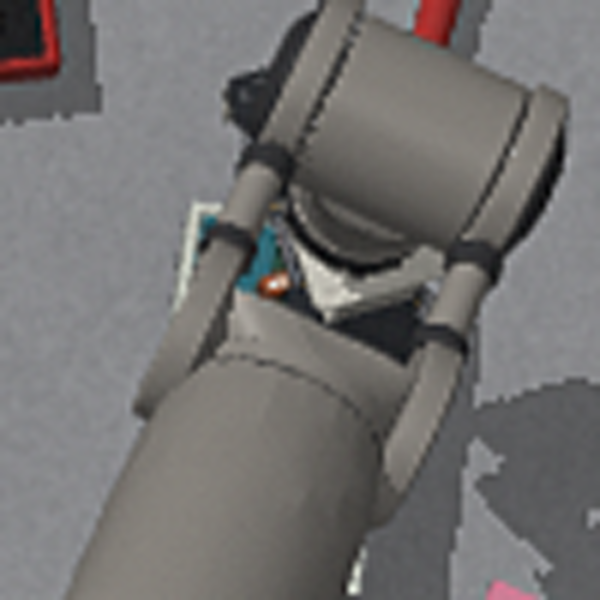

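The scene view shows the two fingertips, at crop (205,355) and (355,415), straddling the wing at (262,418). I'll descend now.

servo_tool:
  targets: "6 -1 0 0.02;0 0 15 0;0 0 15 0;0 0 12 0;0 0 8 0;0 0 4 0;0 0 0 0"

```text
time: 5.5
tool_pos: [0.6193, -0.1973, 0.0957]
tool_rot: [3.126, 0.008, 1.857]
contact_force: [-0.3, 0.3, 0.6]
opening: 0.0415
```

Run:
```python
from h import *
from cell import cams
delta(.615,-.1955,.089,1.86)
p=cams.read_camera("scene");save(p,"s3.png",(190,170,270,270),6)
```

```text
t 5.5 pos [ 0.6193 -0.1973  0.0957] rot [3.126 0.008 1.857] q6 -0.72 F [-0.27  0.27  0.59] M [-0.016  0.096 -0.036] op 0.0415
tool delta mm [ 3.  -3.7  6.6] tool yaw -0.002523138144885362
```

View pics/s3.png

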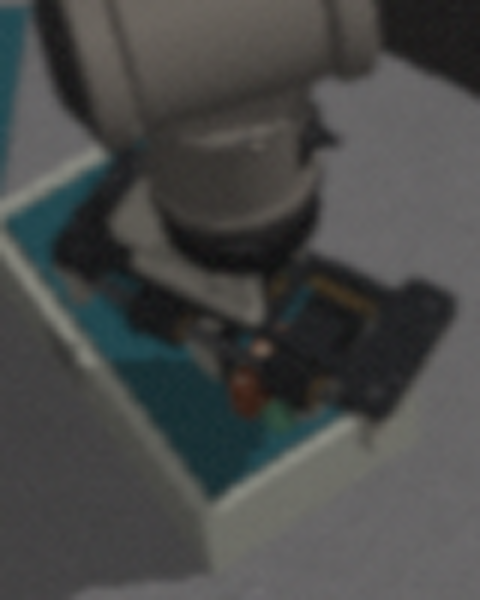

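The wing at crop (245,390) sits between the fingers. I'll fine-align and close softly.

servo_tool:
  targets: "2 -3 4 0;1 0 2 0;0 0 0 0"

```text
time: 5.92
tool_pos: [0.6159, -0.1954, 0.0904]
tool_rot: [3.124, 0.009, 1.857]
contact_force: [0.6, -0.8, 1.0]
opening: 0.0413
```

servo_tool:
  targets: "0 0 0 0;0 0 0 0;0 0 0 0;0 0 0 0"
  hand: 0
  squeeze: 6

```text
time: 6.42
tool_pos: [0.6136, -0.196, 0.0907]
tool_rot: [3.129, 0.008, 1.858]
contact_force: [-3.0, -0.5, 2.6]
opening: 0.0142
```

Run:
```python
from h import *
st();
from cell import cams
for i in range(4): cams.read_camera("top"); st()
```

```text
t 6.42 pos [ 0.6136 -0.196   0.0907] rot [3.129 0.008 1.858] q6 -0.72 F [-3.04 -0.54  2.56] M [-0.335  0.654  0.038] op 0.0142
tool delta mm [0.1 1.4 1.7] tool yaw None
t 6.47 pos [ 0.6138 -0.196   0.0906] rot [3.129 0.009 1.858] q6 -0.72 F [-6.87 -1.19  2.78] M [-0.36   1.196  0.052] op 0.0143
tool delta mm [0.1 1.3 1.6] tool yaw None
t 6.53 pos [ 0.6138 -0.196   0.0906] rot [3.129 0.008 1.858] q6 -0.72 F [-5.43 -0.81  3.73] M [-0.372  1.176  0.011] op 0.0141
tool delta mm [0.1 1.3 1.6] tool yaw None
t 6.58 pos [ 0.6138 -0.196   0.0906] rot [3.129 0.008 1.858] q6 -0.72 F [-5.51 -2.18  3.39] M [-0.347  1.163  0.008] op 0.0139
tool delta mm [0.1 1.3 1.6] tool yaw None
t 6.62 pos [ 0.6137 -0.196   0.0906] rot [3.129 0.008 1.858] q6 -0.72 F [-5.9  -2.24  3.86] M [-0.337  1.116 -0.035] op 0.0143
tool delta mm [0.1 1.3 1.6] tool yaw None
```

servo_tool:
  targets: "0 0 0 0;0 1 0 0;0 0 0 -0.04;0 0 0 -0.04;0 0 0 -0.04"
  squeeze: 20

```text
time: 7.25
tool_pos: [0.6136, -0.1961, 0.0907]
tool_rot: [3.133, 0.009, 1.981]
contact_force: [-4.0, -0.7, 1.5]
opening: 0.0134
```

```bash
cat >> h.py <<'E'
def m(n=3):
    from cell import telemetry,cams
    o=telemetry.observe(); a=[]; 
    for i in range(n): 
        cams.read_camera("scene"); o=telemetry.observe(); a.append(np.r_[o["contact_force"],o["torque"][2]])
    a=np.array(a); print("t %.2f"%o["time"],"pos",np.round(o["tool_pos"],4),"yaw %.3f"%o["tool_rot"][2],"F",np.round(a[:,:3].mean(0),1),"Mz",np.round(a[:,3],3),"mean %.3f"%a[:,3].mean(),"op %.4f"%o["opening"])
E
python3 -c "
from h import *
m()"
```

```text
t 7.40 pos [ 0.6136 -0.1961  0.0907] yaw 1.979 F [-2.8 -0.7  1.5] Mz [-0.141 -0.117 -0.116] mean -0.125 op 0.0141
```

servo_tool:
  targets: "0 0 0 -0.012;0 0 0 0"

```text
time: 7.65
tool_pos: [0.6136, -0.196, 0.0906]
tool_rot: [3.133, 0.009, 1.991]
contact_force: [-3.0, -1.1, 2.9]
opening: 0.0138
```

```bash
python3 -c "
from h import *
m(4)"
```

```text
t 7.85 pos [ 0.6136 -0.196   0.0907] yaw 1.991 F [-2.8 -0.5  1.8] Mz [-0.176 -0.101 -0.139 -0.107] mean -0.131 op 0.0138
```

servo_tool:
  targets: "0 0 0 -0.015;0 0 0 0"

```text
time: 8.1
tool_pos: [0.6136, -0.196, 0.0907]
tool_rot: [3.133, 0.009, 2.007]
contact_force: [-3.1, -0.3, 1.8]
opening: 0.0139
```

```bash
python3 -c "
from h import *
m(6)"
```

```text
t 8.40 pos [ 0.6136 -0.196   0.0907] yaw 2.006 F [-2.6 -1.2  1.9] Mz [-0.124 -0.144 -0.185 -0.157 -0.177 -0.18 ] mean -0.161 op 0.0137
```

servo_tool:
  targets: "0 0 0 0.04;0 0 0 0.04;0 0 0 0.04;0 0 0 0.04;0 0 0 0.04;0 0 0 0"

```text
time: 9.15
tool_pos: [0.6136, -0.1961, 0.0906]
tool_rot: [3.132, 0.008, 1.803]
contact_force: [-2.9, -1.1, 2.5]
opening: 0.014
```

```bash
python3 -c "
from h import *
m(3)"
```

```text
t 9.30 pos [ 0.6136 -0.1961  0.0907] yaw 1.803 F [-2.7 -0.7  1.8] Mz [0.01  0.119 0.079] mean 0.070 op 0.0136
```

servo_tool:
  targets: "0 0 0 0.02;0 0 0 0.02;0 0 0 0"

```text
time: 9.68
tool_pos: [0.6136, -0.1961, 0.0907]
tool_rot: [3.132, 0.008, 1.761]
contact_force: [-2.8, 0.4, 2.0]
opening: 0.014
```

```bash
python3 -c "
from h import *
m(4)"
```

```text
t 9.88 pos [ 0.6136 -0.196   0.0907] yaw 1.761 F [-2.7 -0.5  1.7] Mz [0.056 0.049 0.031 0.114] mean 0.062 op 0.0138
```

servo_tool:
  targets: "0 0 0 0.02;0 0 0 0.02;0 0 0 0"

```text
time: 10.25
tool_pos: [0.6136, -0.196, 0.0907]
tool_rot: [3.131, 0.007, 1.719]
contact_force: [-1.9, -0.7, 2.0]
opening: 0.0141
```

```bash
python3 -c "
from h import *
m(4)"
```

```text
t 10.45 pos [ 0.6136 -0.196   0.0907] yaw 1.719 F [-2.9 -0.6  1.4] Mz [0.044 0.058 0.116 0.073] mean 0.073 op 0.0139
```

servo_tool:
  targets: "0 0 0 0.02;0 0 0 0.02;0 0 0 0"

```text
time: 10.82
tool_pos: [0.6135, -0.1961, 0.0907]
tool_rot: [3.131, 0.007, 1.676]
contact_force: [-3.1, -0.6, 2.0]
opening: 0.0141
```

```bash
python3 -c "
from h import *
m(4)"
```

```text
t 11.03 pos [ 0.6135 -0.1961  0.0907] yaw 1.677 F [-2.4 -1.1  2.7] Mz [-0.018  0.081  0.017  0.014] mean 0.024 op 0.0139
```

servo_tool:
  targets: "0 0 0 0.02;0 0 0 0.02;0 0 0 0"

```text
time: 11.4
tool_pos: [0.6135, -0.1961, 0.0907]
tool_rot: [3.131, 0.006, 1.634]
contact_force: [-2.7, -0.3, 3.0]
opening: 0.0139
```

```bash
python3 -c "
from h import *
m(5)"
```

```text
t 11.65 pos [ 0.6135 -0.1961  0.0907] yaw 1.634 F [-2.5 -0.8  2.4] Mz [0.065 0.058 0.074 0.023 0.127] mean 0.069 op 0.0139
```

servo_tool:
  targets: "0 0 0 0.02;0 0 0 0.02;0 0 0 0"

```text
time: 12.02
tool_pos: [0.6135, -0.196, 0.0907]
tool_rot: [3.131, 0.006, 1.591]
contact_force: [-1.7, -1.2, 2.4]
opening: 0.014
```

```bash
python3 -c "
from h import *
m(5)"
```

```text
t 12.28 pos [ 0.6135 -0.196   0.0907] yaw 1.592 F [-2.5 -0.7  2.5] Mz [0.064 0.068 0.109 0.069 0.058] mean 0.074 op 0.0138
```

servo_tool:
  targets: "0 0 0 0.02;0 0 0 0.02;0 0 0 0"

```text
time: 12.65
tool_pos: [0.6135, -0.196, 0.0907]
tool_rot: [3.131, 0.005, 1.549]
contact_force: [-2.3, -0.9, 2.8]
opening: 0.0144
```

```bash
python3 -c "
from h import *
m(5)"
```

```text
t 12.90 pos [ 0.6135 -0.196   0.0907] yaw 1.550 F [-2.4 -0.6  2.4] Mz [0.162 0.111 0.09  0.101 0.078] mean 0.108 op 0.0138
```

servo_tool:
  targets: "0 0 0 0.02;0 0 0 0"

```text
time: 13.15
tool_pos: [0.6135, -0.1961, 0.0907]
tool_rot: [3.13, 0.005, 1.528]
contact_force: [-1.9, -0.8, 3.1]
opening: 0.014
```

```bash
python3 -c "
from h import *
m(5)"
```

```text
t 13.40 pos [ 0.6135 -0.1961  0.0907] yaw 1.529 F [-2.7 -0.6  2.5] Mz [0.149 0.134 0.13  0.211 0.093] mean 0.144 op 0.0139
```

servo_tool:
  targets: "0 0 0 -0.06;0 0 0 -0.06;0 0 0 -0.06;0 0 0 -0.06;0 0 0 -0.06;0 0 0 -0.06;0 0 0 -0.06;0 0 0 0"

```text
time: 14.4
tool_pos: [0.6135, -0.1961, 0.0907]
tool_rot: [3.133, 0.008, 1.958]
contact_force: [-2.6, -0.8, 2.9]
opening: 0.0137
```

```bash
python3 -c "
from h import *
m(4)"
```

```text
t 14.60 pos [ 0.6135 -0.1961  0.0907] yaw 1.958 F [-2.6 -0.7  2.8] Mz [-0.053 -0.079 -0.092 -0.007] mean -0.058 op 0.0139
```

servo_tool:
  targets: "0 0 0 -0.02;0 0 0 -0.02;0 0 0 0"

```text
time: 14.98
tool_pos: [0.6135, -0.1961, 0.0907]
tool_rot: [3.133, 0.009, 2.0]
contact_force: [-2.5, -0.6, 3.1]
opening: 0.0139
```

```bash
python3 -c "
from h import *
m(4)"
```

```text
t 15.18 pos [ 0.6136 -0.1961  0.0907] yaw 2.000 F [-2.8 -1.3  2.6] Mz [0.027 0.021 0.038 0.058] mean 0.036 op 0.0138
```

servo_tool:
  targets: "0 0 0 -0.02;0 0 0 -0.02;0 0 0 0"

```text
time: 15.55
tool_pos: [0.6136, -0.196, 0.0907]
tool_rot: [3.133, 0.009, 2.043]
contact_force: [-2.6, -0.8, 2.7]
opening: 0.0141
```

```bash
python3 -c "
from h import *
m(4)"
```

```text
t 15.75 pos [ 0.6135 -0.1961  0.0907] yaw 2.042 F [-2.4 -0.7  2.6] Mz [-0.019 -0.058 -0.096 -0.063] mean -0.059 op 0.0142
```

Past the earlier bind at about 1.985. I'll continue.

servo_tool:
  targets: "0 0 0 -0.02;0 0 0 -0.02;0 0 0 0"

```text
time: 16.12
tool_pos: [0.6136, -0.1961, 0.0907]
tool_rot: [3.134, 0.01, 2.085]
contact_force: [-2.9, -0.4, 2.2]
opening: 0.0137
```

```bash
python3 -c "
from h import *
m(4)"
```

```text
t 16.32 pos [ 0.6135 -0.1961  0.0907] yaw 2.084 F [-2.6 -0.9  2.4] Mz [-0.058 -0.108 -0.06  -0.088] mean -0.079 op 0.0140
```

servo_tool:
  targets: "0 0 0 -0.02;0 0 0 -0.02;0 0 0 0"

```text
time: 16.7
tool_pos: [0.6135, -0.1961, 0.0907]
tool_rot: [3.134, 0.01, 2.127]
contact_force: [-2.1, -0.8, 2.3]
opening: 0.0137
```

```bash
python3 -c "
from h import *
m(4)"
```

```text
t 16.90 pos [ 0.6135 -0.1961  0.0907] yaw 2.127 F [-3.1 -0.6  2.4] Mz [-0.073 -0.059 -0.078 -0.133] mean -0.086 op 0.0138
```

servo_tool:
  targets: "0 0 0 -0.02;0 0 0 -0.02;0 0 0 0"

```text
time: 17.27
tool_pos: [0.6135, -0.1961, 0.0907]
tool_rot: [3.135, 0.01, 2.169]
contact_force: [-3.0, -1.0, 1.5]
opening: 0.0142
```

```bash
python3 -c "
from h import *
m(4)"
```

```text
t 17.48 pos [ 0.6135 -0.196   0.0907] yaw 2.169 F [-2.6 -0.6  2.5] Mz [-0.131 -0.131 -0.083 -0.13 ] mean -0.119 op 0.0139
```

servo_tool:
  targets: "0 0 0 -0.02;0 0 0 0"

```text
time: 17.73
tool_pos: [0.6135, -0.1961, 0.0907]
tool_rot: [3.135, 0.01, 2.19]
contact_force: [-2.4, -0.6, 2.9]
opening: 0.0138
```

```bash
python3 -c "
from h import *
m(5)"
```

```text
t 17.98 pos [ 0.6136 -0.1961  0.0907] yaw 2.190 F [-2.6 -0.6  2.7] Mz [-0.177 -0.193 -0.11  -0.206 -0.193] mean -0.176 op 0.0137
```

servo_tool:
  targets: "0 0 0 0.06;0 0 0 0.06;0 0 0 0.06;0 0 0 0.06;0 0 0 0.06;0 0 0 0.06;0 0 0 0.06;0 0 0 0.06;0 0 0 0.06;0 0 0 0.06;0 0 0 0.03;0 0 0 0"

```text
time: 19.48
tool_pos: [0.6136, -0.196, 0.0907]
tool_rot: [3.131, 0.006, 1.546]
contact_force: [-3.2, -1.1, 2.5]
opening: 0.0138
```

```bash
python3 -c "
from h import *
m(4)"
```

```text
t 19.68 pos [ 0.6135 -0.196   0.0907] yaw 1.545 F [-2.  -0.7  2.4] Mz [0.076 0.027 0.025 0.061] mean 0.047 op 0.0138
```

servo_tool:
  targets: "0 0 0 0.02;0 0 0 0.02;0 0 0 0"

```text
time: 20.05
tool_pos: [0.6136, -0.196, 0.0908]
tool_rot: [3.13, 0.006, 1.503]
contact_force: [-2.7, -0.0, 2.4]
opening: 0.0139
```

```bash
python3 -c "
from h import *
m(4)"
```

```text
t 20.25 pos [ 0.6135 -0.1961  0.0907] yaw 1.504 F [-2.7 -0.6  2.8] Mz [0.048 0.062 0.046 0.04 ] mean 0.049 op 0.0137
```

servo_tool:
  targets: "0 0 0 0.02;0 0 0 0.02;0 0 0 0"

```text
time: 20.62
tool_pos: [0.6135, -0.1961, 0.0908]
tool_rot: [3.13, 0.005, 1.461]
contact_force: [-2.6, -0.9, 2.6]
opening: 0.0141
```

```bash
python3 -c "
from h import *
m(4)"
```

```text
t 20.82 pos [ 0.6135 -0.196   0.0908] yaw 1.461 F [-2.8 -1.4  2.8] Mz [0.091 0.134 0.098 0.077] mean 0.100 op 0.0141
```

servo_tool:
  targets: "0 0 0 0.02;0 0 0 0"

```text
time: 21.08
tool_pos: [0.6136, -0.1961, 0.0907]
tool_rot: [3.13, 0.005, 1.44]
contact_force: [-2.1, -0.2, 2.0]
opening: 0.0143
```

```bash
python3 -c "
from h import *
m(5)"
```

```text
t 21.32 pos [ 0.6135 -0.1961  0.0907] yaw 1.441 F [-2.4 -0.8  2.5] Mz [0.126 0.127 0.109 0.12  0.163] mean 0.129 op 0.0141
```

servo_tool:
  targets: "0 0 0 0.015;0 0 0 0"

```text
time: 21.58
tool_pos: [0.6135, -0.1961, 0.0907]
tool_rot: [3.13, 0.005, 1.425]
contact_force: [-2.5, -0.2, 2.5]
opening: 0.014
```

```bash
python3 -c "
from h import *
m(5)"
```

```text
t 21.82 pos [ 0.6136 -0.196   0.0907] yaw 1.425 F [-2.9 -0.2  2.7] Mz [0.149 0.165 0.188 0.163 0.136] mean 0.160 op 0.0138
```

servo_tool:
  targets: "0 0 0 -0.06;0 0 0 -0.06;0 0 0 -0.06;0 0 0 -0.06;0 0 0 -0.06;0 0 0 -0.06;0 0 0 -0.06;0 0 0 -0.06;0 0 0 -0.06;0 0 0 -0.06;0 0 0 -0.06;0 0 0 -0.06;0 0 0 0"

```text
time: 23.45
tool_pos: [0.6136, -0.1961, 0.0907]
tool_rot: [3.134, 0.01, 2.161]
contact_force: [-3.2, -1.4, 2.0]
opening: 0.014
```

```bash
python3 -c "
from h import *
m(4)"
```

```text
t 23.65 pos [ 0.6136 -0.1961  0.0907] yaw 2.161 F [-2.2 -0.6  2.9] Mz [-0.026 -0.06  -0.015 -0.043] mean -0.036 op 0.0140
```

servo_tool:
  targets: "0 0 0 -0.02;0 0 0 -0.02;0 0 0 0"

```text
time: 24.02
tool_pos: [0.6136, -0.1961, 0.0907]
tool_rot: [3.135, 0.01, 2.203]
contact_force: [-3.1, -0.8, 3.1]
opening: 0.0138
```

```bash
python3 -c "
from h import *
m(3)"
```

```text
t 24.18 pos [ 0.6136 -0.1961  0.0907] yaw 2.203 F [-3.5 -0.3  2.1] Mz [-0.062 -0.023 -0.013] mean -0.033 op 0.0138
```

servo_tool:
  targets: "0 0 0 -0.02;0 0 0 -0.02;0 0 0 0"

```text
time: 24.55
tool_pos: [0.6136, -0.1961, 0.0907]
tool_rot: [3.135, 0.011, 2.246]
contact_force: [-3.2, -0.6, 2.5]
opening: 0.0136
```

```bash
python3 -c "
from h import *
m(3)"
```

```text
t 24.70 pos [ 0.6136 -0.1961  0.0907] yaw 2.245 F [-2.5 -0.6  2.1] Mz [-0.025 -0.031 -0.085] mean -0.047 op 0.0142
```

servo_tool:
  targets: "0 0 0 -0.02;0 0 0 -0.02;0 0 0 0"

```text
time: 25.08
tool_pos: [0.6136, -0.1961, 0.0907]
tool_rot: [3.136, 0.011, 2.288]
contact_force: [-3.9, -1.0, 2.4]
opening: 0.0136
```

```bash
python3 -c "
from h import *
m(3)"
```

```text
t 25.23 pos [ 0.6136 -0.1961  0.0907] yaw 2.287 F [-2.7 -1.3  2.7] Mz [-0.072 -0.038 -0.086] mean -0.065 op 0.0139
```

servo_tool:
  targets: "0 0 0 -0.02;0 0 0 -0.02;0 0 0 0"

```text
time: 25.6
tool_pos: [0.6136, -0.1961, 0.0908]
tool_rot: [3.136, 0.011, 2.33]
contact_force: [-2.5, -0.4, 2.4]
opening: 0.0136
```

```bash
python3 -c "
from h import *
m(3)"
```

```text
t 25.75 pos [ 0.6136 -0.1961  0.0908] yaw 2.330 F [-2.6 -0.7  2.3] Mz [-0.067 -0.064 -0.055] mean -0.062 op 0.0140
```

servo_tool:
  targets: "0 0 0 -0.02;0 0 0 -0.02;0 0 0 0"

```text
time: 26.12
tool_pos: [0.6136, -0.1961, 0.0907]
tool_rot: [3.137, 0.011, 2.373]
contact_force: [-3.1, -0.6, 1.9]
opening: 0.0141
```

```bash
python3 -c "
from h import *
m(3)"
```

```text
t 26.27 pos [ 0.6136 -0.1961  0.0907] yaw 2.372 F [-3.2 -0.7  3. ] Mz [-0.142 -0.086 -0.007] mean -0.078 op 0.0138
```

servo_tool:
  targets: "0 0 0 -0.02;0 0 0 -0.02;0 0 0 0"

```text
time: 26.65
tool_pos: [0.6136, -0.196, 0.0907]
tool_rot: [3.137, 0.012, 2.415]
contact_force: [-2.4, -0.7, 2.8]
opening: 0.0141
```

```bash
python3 -c "
from h import *
m(4)"
```

```text
t 26.85 pos [ 0.6136 -0.196   0.0907] yaw 2.414 F [-2.8 -0.4  2.8] Mz [-0.086 -0.061 -0.055 -0.057] mean -0.065 op 0.0137
```

servo_tool:
  targets: "0 0 0 -0.03;0 0 0 -0.03;0 0 0 -0.03;0 0 0 0"

```text
time: 27.35
tool_pos: [0.6136, -0.196, 0.0907]
tool_rot: [3.138, 0.012, 2.511]
contact_force: [-3.0, -1.0, 2.7]
opening: 0.0141
```

```bash
python3 -c "
from h import *
m(4)"
```

```text
t 27.55 pos [ 0.6136 -0.196   0.0907] yaw 2.510 F [-2.9 -0.7  2.2] Mz [-0.042 -0.021 -0.052 -0.024] mean -0.035 op 0.0137
```

Free. I'll go on quickly, stopping short of the open stop (yaw about 3.0).

servo_tool:
  targets: "0 0 0 -0.06;0 0 0 -0.06;0 0 0 -0.06;0 0 0 -0.06;0 0 0 -0.06;0 0 0 -0.06;0 0 0 0"

```text
time: 28.42
tool_pos: [0.6137, -0.196, 0.0907]
tool_rot: [-3.141, 0.013, 2.88]
contact_force: [-3.1, -0.8, 3.1]
opening: 0.0138
```

```bash
python3 -c "
from h import *
m(4)"
```

```text
t 28.62 pos [ 0.6136 -0.196   0.0907] yaw 2.880 F [-3.3 -1.   2.6] Mz [-0.039 -0.032 -0.079 -0.039] mean -0.047 op 0.0140
```

servo_tool:
  targets: "0 0 0 -0.03;0 0 0 -0.02;0 0 0 -0.02;0 0 0 0"

```text
time: 29.12
tool_pos: [0.6136, -0.196, 0.0907]
tool_rot: [-3.14, 0.012, 2.954]
contact_force: [-2.9, -1.8, 2.8]
opening: 0.014
```

```bash
python3 -c "
from h import *
m(4)"
```

```text
t 29.32 pos [ 0.6137 -0.196   0.0907] yaw 2.953 F [-2.7 -0.7  2.8] Mz [-0.025 -0.051 -0.068 -0.041] mean -0.046 op 0.0136
```

servo_tool:
  targets: "0 0 0 -0.02;0 0 0 -0.02;0 0 0 0"

```text
time: 29.7
tool_pos: [0.6136, -0.196, 0.0907]
tool_rot: [-3.14, 0.012, 2.996]
contact_force: [-2.9, -1.2, 2.9]
opening: 0.0139
```

```bash
python3 -c "
from h import *
m(4)"
```

```text
t 29.90 pos [ 0.6137 -0.196   0.0907] yaw 2.996 F [-2.7 -0.9  2.8] Mz [-0.079 -0.04  -0.091 -0.143] mean -0.088 op 0.0136
```

servo_tool:
  targets: "0 0 0 -0.02;0 0 0 0"

```text
time: 30.15
tool_pos: [0.6136, -0.196, 0.0907]
tool_rot: [-3.139, 0.012, 3.017]
contact_force: [-2.9, -1.1, 3.1]
opening: 0.0141
```

```bash
python3 -c "
from h import *
m(4)"
```

```text
t 30.35 pos [ 0.6137 -0.1959  0.0907] yaw 3.017 F [-2.6 -0.6  2.2] Mz [-0.05  -0.108 -0.085 -0.111] mean -0.089 op 0.0140
```

servo_tool:
  targets: "0 0 0 -0.02;0 0 0 0"

```text
time: 30.6
tool_pos: [0.6137, -0.1959, 0.0908]
tool_rot: [-3.139, 0.012, 3.038]
contact_force: [-2.4, -1.2, 3.6]
opening: 0.0139
```

```bash
python3 -c "
from h import *
m(5)"
```

```text
t 30.85 pos [ 0.6137 -0.196   0.0908] yaw 3.037 F [-2.5 -1.1  3. ] Mz [-0.132 -0.113 -0.054 -0.127 -0.036] mean -0.092 op 0.0143
```

servo_tool:
  targets: "0 0 0 -0.015;0 0 0 0"

```text
time: 31.1
tool_pos: [0.6136, -0.196, 0.0907]
tool_rot: [-3.139, 0.012, 3.053]
contact_force: [-2.2, -0.6, 2.3]
opening: 0.014
```

```bash
python3 -c "
from h import *
m(5)"
```

```text
t 31.35 pos [ 0.6137 -0.1959  0.0907] yaw 3.053 F [-3.1 -1.   2.7] Mz [-0.143 -0.112 -0.096 -0.14  -0.159] mean -0.130 op 0.0142
```

servo_tool:
  targets: "0 0 0 0;0 0 0 0;0 0 0 0;0 0 0 0"
  hand: 0.5

```text
time: 31.85
tool_pos: [0.6152, -0.1955, 0.0905]
tool_rot: [-3.139, 0.015, 3.054]
contact_force: [0.3, 0.9, -0.8]
opening: 0.0449
```

Run:
```python
from h import *
delta(.5464,-.1864,.085,3.0)
```

```text
t 31.85 pos [ 0.6152 -0.1955  0.0905] rot [-3.139  0.015  3.054] q6 -1.91 F [ 0.27  0.92 -0.85] M [0.049 0.033 0.021] op 0.0449
tool delta mm [69.4  3.   4.4] tool yaw 0.053844247805302725
```

servo_tool:
  targets: "0 0 0 0.05;14 0 0 0;14 0 0 0;14 0 0 0;14 0 0 0;12 0 0 0;0 0 0 0"

```text
time: 32.72
tool_pos: [0.5466, -0.1856, 0.0893]
tool_rot: [-3.14, 0.017, 3.003]
contact_force: [1.0, -0.4, -0.4]
opening: 0.0462
```

Run:
```python
from h import *
from cell import cams
delta(.5464,-.1864,.0855,3.0)
p=cams.read_camera("scene");save(p,"s4.png",(170,150,270,270),5)
p=cams.read_camera("top");save(p,"t4.png",(240,130,340,240),5)
```

```text
t 32.73 pos [ 0.5466 -0.1856  0.0893] rot [-3.14   0.017  3.003] q6 -1.9 F [ 1.05 -0.4  -0.4 ] M [ 0.05  -0.     0.054] op 0.0462
tool delta mm [ 0.1 -0.8  3.8] tool yaw 0.002630412710845409
```

View pics/s4.png

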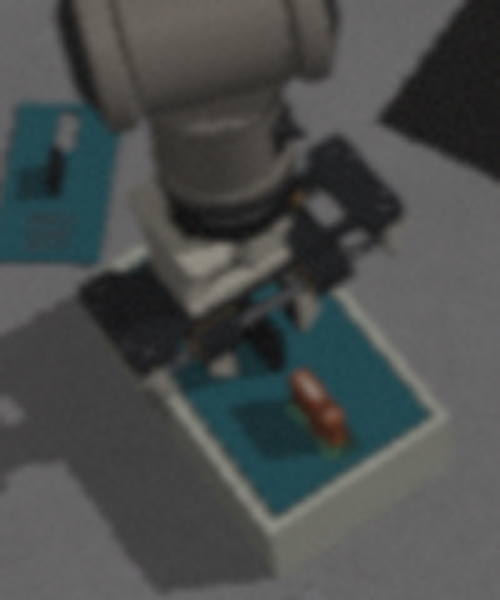

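View pics/t4.png

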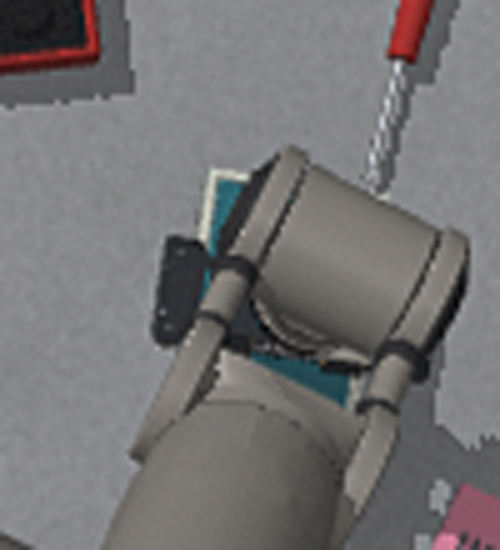

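The wing now lies along the slot (crop 320,408), and the rib (265,340) is between the fingers. I'll lower a little and grip.

servo_tool:
  targets: "0 -1 3 0;0 0 1 0;0 0 0 0"

```text
time: 33.2
tool_pos: [0.5485, -0.1872, 0.085]
tool_rot: [-3.139, 0.019, 3.003]
contact_force: [0.7, -0.3, 0.6]
opening: 0.046
```

servo_tool:
  targets: "0 0 0 0;0 0 0 0;0 0 0 0;0 0 0 0;0 0 0 0"
  hand: 0
  squeeze: 40

```text
time: 33.83
tool_pos: [0.5486, -0.187, 0.085]
tool_rot: [-3.14, 0.019, 3.003]
contact_force: [-0.6, 0.5, 0.0]
opening: 0.0116
```

```bash
python3 -c "
from h import *
m(2)"
```

```text
t 33.92 pos [ 0.5486 -0.187   0.085 ] yaw 3.003 F [-0.4 -0.3 -0.2] Mz [-0.051 -0.059] mean -0.055 op 0.0118
```

servo_tool:
  targets: "0 0 -4 0;0 0 -4 0;0 0 -4 0;0 0 0 0"

```text
time: 34.42
tool_pos: [0.5478, -0.1868, 0.0971]
tool_rot: [-3.14, 0.018, 3.003]
contact_force: [0.1, 0.6, -3.1]
opening: 0.0117
```

```bash
python3 -c "
from h import *
m(2)
delta(.5486,-.187,.145,3.0)"
```

```text
t 34.52 pos [ 0.5476 -0.1867  0.0968] yaw 3.003 F [-0.4 -0.3 -2.8] Mz [-0.064 -0.03 ] mean -0.047 op 0.0118
t 34.52 pos [ 0.5476 -0.1867  0.0968] rot [-3.14   0.017  3.003] q6 -1.9 F [-0.29 -0.43 -3.1 ] M [ 0.053  0.025 -0.03 ] op 0.0118
tool delta mm [ -1.9  -0.2 -48.2] tool yaw 0.0031552652127597725
```

servo_tool:
  targets: "-1 0 -8 0;-1 0 -8 0;-1 0 -8 0;-1 0 -8 0;-1 0 -8 0;-1 0 -8 0;0 0 -8 0;0 0 -8 0;0 0 0 0"

```text
time: 35.65
tool_pos: [0.553, -0.1874, 0.1661]
tool_rot: [-3.14, 0.018, 3.003]
contact_force: [0.0, -0.4, -2.8]
opening: 0.0116
```

Run:
```python
from h import *
from cell import cams
delta(.540,.144,.18,3.40)
p=cams.read_camera("scene");save(p,"s5.png",(150,130,280,270),4)
```

```text
t 35.65 pos [ 0.553  -0.1874  0.1661] rot [-3.14   0.018  3.003] q6 -1.89 F [ 0.03 -0.44 -2.83] M [ 0.009  0.061 -0.023] op 0.0116
tool delta mm [ 58.4 326.4 -15.6] tool yaw -0.396802023558402
```

View pics/s5.png

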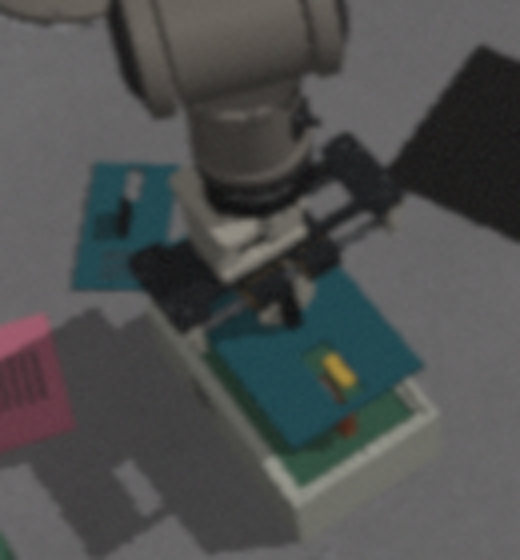

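The cover hangs free of the wing. I'll carry it over to the mat.

servo_tool:
  targets: "2 12 0 0;4 22 0 0;5 27 0 0;5 27 0 0;5 27 0 0;5 27 0 0;5 27 0 0;5 27 0 0;5 27 0 0;5 27 0 0;5 27 0 0;5 25 0 0;3 15 0 0;0 8 0 0;0 0 0 0"

```text
time: 37.58
tool_pos: [0.528, 0.172, 0.1616]
tool_rot: [3.14, 0.007, 3.013]
contact_force: [-1.1, -0.1, -2.4]
opening: 0.0117
```

servo_tool:
  targets: "0 0 0 -0.05;0 0 0 -0.1;0 0 0 -0.1;0 0 0 -0.1;0 0 0 -0.05;0 0 0 0"

```text
time: 38.33
tool_pos: [0.5287, 0.1668, 0.1612]
tool_rot: [-3.139, 0.006, -2.864]
contact_force: [0.4, 0.2, -2.3]
opening: 0.0116
```

Run:
```python
from h import *
delta(.540,.144,.0285,3.40)
```

```text
t 38.33 pos [0.5287 0.1668 0.1612] rot [-3.139  0.006 -2.864] q6 -1.68 F [ 0.4   0.18 -2.31] M [ 0.05  -0.026 -0.081] op 0.0116
tool delta mm [ -3.8 -24.6 132.8] tool yaw 0.019471317727949966
```

servo_tool:
  targets: "-2 -12 0 0;-2 -12 0 0;0 0 10 0;0 0 20 0;0 0 20 0;0 0 20 0;0 0 20 0;0 0 16 0;0 0 10 0;0 0 0 0"

```text
time: 39.58
tool_pos: [0.5403, 0.1408, 0.038]
tool_rot: [-3.139, 0.004, -2.871]
contact_force: [-0.6, -0.5, -2.4]
opening: 0.0115
```

Run:
```python
from h import *
from cell import cams
delta(.540,.144,.027,3.40)
p=cams.read_camera("scene");save(p,"s6.png",(210,100,370,240),4)
```

```text
t 39.58 pos [0.5403 0.1408 0.038 ] rot [-3.139  0.004 -2.871] q6 -1.72 F [-0.58 -0.53 -2.42] M [0.05  0.004 0.033] op 0.0115
tool delta mm [-0.5  3.2 11. ] tool yaw 0.012254558955373085
```

View pics/s6.png

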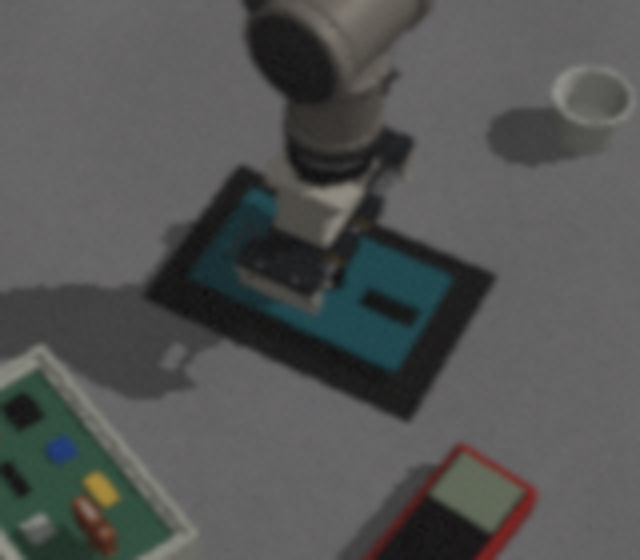

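The cover is centred over the mat. I'll lower it gently the rest of the way.

servo_tool:
  targets: "0 2 4 0;0 0 3 0;0 0 2 0;0 0 0 0"

```text
time: 40.12
tool_pos: [0.5414, 0.1432, 0.0308]
tool_rot: [-3.139, 0.008, -2.871]
contact_force: [1.0, -0.2, -3.1]
opening: 0.0119
```

```bash
python3 -c "
from h import *
m(2)"
```

```text
t 40.23 pos [0.5415 0.1432 0.0308] yaw -2.871 F [ 0.2  0.7 -3.3] Mz [0.033 0.033] mean 0.033 op 0.0117
```

servo_tool:
  targets: "0 0 2 0;0 0 1 0;0 0 1 0;0 0 0 0"

```text
time: 40.72
tool_pos: [0.5418, 0.1431, 0.0275]
tool_rot: [-3.139, 0.01, -2.871]
contact_force: [-0.9, -0.5, -0.0]
opening: 0.0117
```

```bash
python3 -c "
from h import *
m(2)"
```

```text
t 40.83 pos [0.5418 0.1431 0.0274] yaw -2.871 F [-2.1 -0.6  0.5] Mz [0.024 0.044] mean 0.034 op 0.0118
```

Contact: the weight is partly off the tool. One more small press, then release.

servo_tool:
  targets: "0 0 0.7 0;0 0 0 0"

```text
time: 41.08
tool_pos: [0.5418, 0.1431, 0.0271]
tool_rot: [-3.138, 0.01, -2.871]
contact_force: [-1.4, -0.7, 2.0]
opening: 0.0119
```

servo_tool:
  targets: "0 0 0 0;0 0 0 0;0 0 0 0;0 0 0 0;0 0 -10 0;0 0 -20 0;0 0 -30 0;0 0 -40 0;0 0 -40 0;0 0 0 0"
  hand: 0.5

```text
time: 42.32
tool_pos: [0.541, 0.1434, 0.1742]
tool_rot: [-3.138, 0.013, -2.871]
contact_force: [0.5, 0.2, 0.6]
opening: 0.0458
```

servo_tool:
  targets: "40 0 -10 0;50 0 0 0;50 0 0 0;40 0 0 0;0 0 0 0"

```text
time: 42.95
tool_pos: [0.3601, 0.0938, 0.1797]
tool_rot: [-3.139, 0.009, -2.871]
contact_force: [-0.3, -0.5, 0.8]
opening: 0.0459
```

Run:
```python
from h import *
from cell import cams
delta(.540,.144,.027,3.40)
S=cams.read_camera("scene");save(S,"s7.png",(80,90,400,350),2.3)
p=cams.read_camera("top");save(p,"t7.png",(90,90,430,320),2.3)
for d in cams.cut_out(p,"cover")+cams.cut_out(p,"mat"):
    c=cv2.findContours(d["region"].astype(np.uint8),0,2)[0]; c=max(c,key=cv2.contourArea)[:,0]
    w=np.array([ray(p,u,v,.01)[:2] for u,v in c],np.float32); print(d["score"],cv2.minAreaRect(w))
for n in["meter","driver","flask","lens_cup"]: print(n,[np.round(d["extent"]).tolist() for d in cams.cut_out(p,n)],[np.round(d["extent"]).tolist() for d in cams.cut_out(S,n)])
```

```text
t 42.95 pos [0.3601 0.0938 0.1797] rot [-3.139  0.009 -2.871] q6 -1.79 F [-0.34 -0.52  0.77] M [0.037 0.013 0.008] op 0.0459
tool delta mm [-185.4    0.7  154.3] tool yaw 0.012410524151471591
0.98 ((0.31357690691947937, -0.1725308895111084), (0.08049540221691132, 0.1369417905807495), 44.678924560546875)
0.78 ((0.3469296991825104, -0.39886540174484253), (0.20477917790412903, 0.11456846445798874), 64.1253433227539)
0.69 ((0.5427550077438354, 0.14442281424999237), (0.2078734189271927, 0.11619440466165543), 15.655549049377441)
0.86 ((0.5411630272865295, 0.1437828689813614), (0.26275891065597534, 0.179048091173172), 15.242793083190918)
0.52 ((0.5431728363037109, 0.14489293098449707), (0.21138760447502136, 0.12097333371639252), 15.851656913757324)
meter [[241.0, 132.0, 37.0, 27.0]] [[323.0, 235.0, 42.0, 44.0]]
driver [[323.0, 132.0, 18.0, 29.0]] [[253.0, 311.0, 12.0, 38.0]]
flask [[239.0, 131.0, 38.0, 27.0], [378.0, 198.0, 33.0, 24.0]] [[143.0, 279.0, 38.0, 46.0]]
lens_cup [[123.0, 183.0, 22.0, 23.0]] [[357.0, 127.0, 27.0, 25.0]]
```

View pics/t7.png

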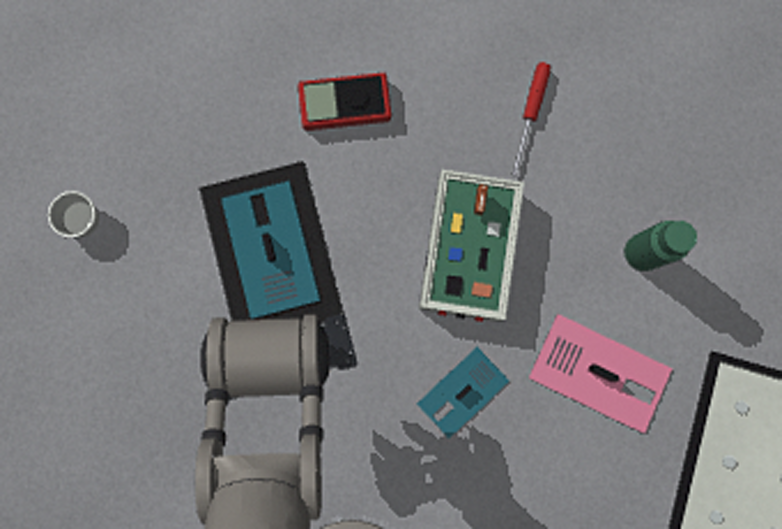

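View pics/s7.png

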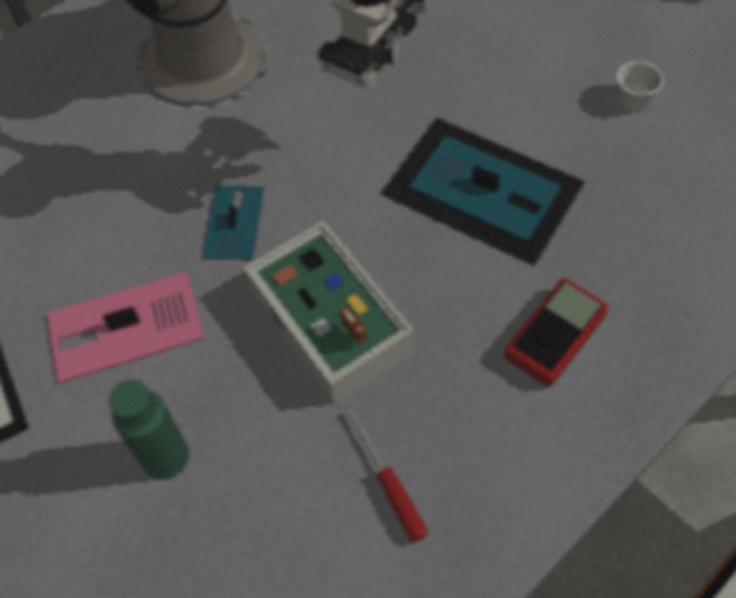

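The cover lies flat in the middle of the mat (top crop 270,248), about 2–3 mm from its centre. The wing is in line with the box (480,200), the bystanders look unmoved, and the robot is clear. I'm handing in.

```bash
python3 -c "
from cell import robot
print(robot.hand_in())"
```

```text
the job is handed in; nothing more can be done
None
```

I freed the seized latch, turned it to its open stop and laid the teal cover in the middle of the mat. The job was handed in at about 43 s of the 72 s allowed; no verdict is reported.

- **Latch:** I gripped the wing and rocked it to the bind four times, twice each way. The averaged wrist torque never passed about 0.18 N m (single noisy readings up to 0.21), against 0.25 N m to shear. It then turned freely to the stop, where the torque rose to 0.13 N m with the wing along the box.
- **Cover:** I lifted it by the rib over the wing, lowered it until the mat took the weight, then released it. In the last picture it lies flat, about 2–3 mm from the mat's centre and within 1° of its long side.
- **Last checks:** The wing is still in line with the box, and the meter, screwdriver, flask and cup are where they were to within a few pixels. The arm is clear of everything.
- **Doubtful readings:** The torque readings were noisy (about ±0.03 N m), and one average during rocking came out with the wrong sign. The flask network also marked the meter as a flask; I discounted that after looking at the picture.

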